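# Switch on and zero the packing scale

## Task

Get the cookie-packing scale ready: switch it on by pressing the large round key down until it stays down, then zero it with the empty basket on it by pressing the long bar key down and holding it for at least one second before letting go. Press gently with the fingertips. Do not press the bar key before the scale is on, do not press the small square key at all, and do not shift the basket, jar, stamp or cookie tray.

Things in the scene. Friction and masses are not known exactly. Their poses are not given: they have to be found in the camera images.
- scale: White bench scale, fixed; 300 mm deep (x), 280 mm wide (y). Origin: centre of its underside. Front part (x -150 to -40 mm, facing the robot): level control panel 70 mm high with three black keys in a row along y at x = -105 mm, 90 mm apart, in any order, then a thin dark display strip. Behind: steel platform 180 x 264 mm, centred at x = 55 mm, top at 60 mm. Yaw within 0.35 rad of zero.
- round_unit: The large round key with its surround, a fixed grey plate 46 mm (x) x 70 mm (y) x 4 mm on the panel; origin: centre of the plate's underside, 70 mm above the table. It carries the black rubber key cap (soft: gives another 1 mm per 4 N), round, 36 mm in diameter, standing 16 mm above the plate when out.
- round_top (a point): Centre of the top face of the large round key (36 mm diameter), 90 mm above the table when out; it moves down with the key. z up, x and y along the scale's.
- round_key (a joint): Travel of the large round on-key in m: 0 out (off), 0.008 fully down. It has no spring: it moves against about 3 N of friction and stays where it is pushed to. The scale is on from 0.004.
- bar_unit: The long bar key with its surround, the same plate; origin: centre of the plate's underside, 70 mm above the table. It carries the black bar-shaped rubber key cap (soft: gives another 1 mm per 4 N), 20 mm (x) x 58 mm (y), standing 16 mm above the plate when out.
- bar_top (a point): Centre of the top face of the long bar key (20 x 58 mm, long along the scale's y), 90 mm above the table when out; it moves down with the key. z up, x and y along the scale's.
- bar_key (a joint): Travel of the bar key (zero) in m: 0 out, 0.008 fully down. Spring return: about 1 N to start, 6 N fully down. It counts as down from 0.004.
- square_top (a point): Centre of the top face of the small square black key, 18 x 18 mm, 90 mm above the table when out, in the same kind of surround. Leave it alone.
- square_key (a joint): Travel of the small square key in m: 0 out, 0.008 fully down; spring return like the bar key.
- basket: Empty brown basket, 140 mm (x) x 200 mm (y) x 40 mm high, loose on the scale's platform, rim about 100 mm above the table. Origin: centre of its underside. Leave it alone.
- jar: Glass jar with a steel cap, 68 mm diameter, 100 mm high, loose on the table to one side of the scale. Origin: centre of its underside. Leave it alone.
- stamp: Small wooden cookie stamp standing upright next to the jar, 36 mm diameter foot, 70 mm high, loose. Origin: centre of its underside. Leave it alone.
- tray: Dark baking tray with five cookies, 270 mm (x) x 180 mm (y) x 17 mm high, loose on the table on the other side of the scale. Origin: centre of its underside. Leave it alone.

How it is judged:
By the outcome, as a careful person would: the job done as asked, in the order asked, and still so for the second after the job is handed in, with the robot touching nothing.
It also fails if it takes over 43 s, if anything falls off the work surface, if the arm or the gripper's body presses on something with over 40 N, if the wrist force passes 120 N, or if a joint passes its speed limit or range.

## Robot

A 6-joint arm with a two-finger parallel gripper is mounted at the origin on the work surface. World frame = base frame: x ahead of the robot, y to its left, z up, the work surface at z = 0. Lengths are in m, angles in rad, forces in N, time in s.
With the tool pointing down it reaches from about 0.325 to 0.775 m from the base axis. Payload 5.5 kg.
Tool frame: the origin (TCP) lies on the centre line of the jaws, within the pads' length; the fingertips stand 17 mm ahead of it and the grasp point (between the pads) lies 2 mm behind it; z points along the fingers, y is the line along which they close (so a half turn about z gives the same grasp; the last joint's range is limited). The gripper opens to 88 mm and grips with 3 to 60 N. Pads are 20 mm wide; open, the fingers measure 115 mm over their backs; the gripper's body (75 mm by 178 mm) begins 61 mm behind the grasp point.
Start: joints at [1.17, 0.091, 1.231, -0, 1.82, -0.057], TCP at [0.202, 0.565, 0.24] pointing down, gripper open.
Joint ranges: [-2.87, 2.87], [-0.86, 2.18], [0.17, 2.46], [-1.51, 4.65], [0.06, 2.69], [-2.65, 2.65]. Speed limits (rad/s): [2.57, 2.57, 3.01, 3.14, 3.14, 3.14].

## Interface

Orientations are given as a unit quaternion [w, x, y, z].
In Python, from rig import ctrl, camera, camera_model, order gives the robot as it stands.
- The arm moves only by the tool carry_out, never from a script. Its argument "series" is one flat list of numbers, 7 for each row, row after row: the shift along the tool's x, y, z in m, then the turn, a rotation vector about the tool's x, y, z in degrees, then the finger opening in m, from 0 to 0.0878. A call has 1 to 20 rows; each row shifts and turns the commanded pose from where the row before left it, along the tool's axes as they then stand; what a row does not reach is not made up. A row lasts 1/8 s, in which the tool goes at most 62.5 mm and 10.7 degrees, less where a joint would pass 70% of its speed; a pose out of reach is approached as far as the arm can. A call with a gripper value outside its range is refused whole. The fingers move at their own pace and stop on an object; "newtons" is the grip in N (left out, the last holds). Time passes only in rows, so rows that do not move let the fingers close. It gives the time, the measured TCP pose, the force, the opening and the grip force at its end, in the units of the state.
- ctrl.get_state(): the state, without advancing time (a new reading comes with each control period).
- camera(name): name is "side" or "top"; returns the picture (400x640x3 uint8, red, green, blue); there is no depth.
- camera_model(name): a dict with "K" (3x3 intrinsics, pixels), "rvec" (rotation vector, rad) and "tvec" (3), from world to camera coordinates, as OpenCV has them. Camera axes: x right, y down, z forward; pixel columns grow to the right and rows downward; lengths in m; the calibration is good to about 2 mm. A picture is of the moment at which its call begins. camera_model takes no time and is no camera call.
- order.job_done(): hands the job in; it is judged then, once.
The state is a dict: "clock": time; "joint_pos": joint angles; "qvel": joint speeds; "effort": joint torques, N m; "tcp_pos": TCP position; "tool_rot": TCP orientation; "ft_force": force on the tool from outside, world axes, zero at the start; "wrist_torque": the same for the moment, N m; "opening": opening from 0.0 (shut) to 1.0 (fully open); "grip_force": force on a finger pad.
Only numpy, scipy, OpenCV 4.12 (cv2) and the standard library are available. Lean on these libraries where they do the work, as an engineer would, in place of code of your own. Each camera call takes 0.05 s, during which the arm holds its last target. There are 200 camera calls.

## Working session

There is one attempt and no reset: what is moved stays moved. The work goes in short steps, Python scripts to look and compute and a tool call to move; the robot and the scene stay as the last step left them, time stands still between calls to the robot, and variables do not carry over. Pictures are saved under pics/ and viewed, at most 10 in all, crops included, and the job is handed in when it is done.

Besides the shell and the picture viewer there is one more tool, called after "Emit:" as a command line: name --argument value ..., lists and objects as JSON in quotes. carry_out: Moves the arm, as the interface text tells. Its arguments: {"type":"object","properties":{"series":{"type":"array","items":{"type":"number"}},"newtons":{"type":"number"}},"required":["series"]}

```bash
mkdir -p pics; ls; python3 - <<'E'
from rig import ctrl,camera,camera_model
import cv2
for n in("top","side"):
    cv2.imwrite(f"pics/{n}0.png",camera(n)[:,:,::-1]); m=camera_model(n); print(n,m)
s=ctrl.get_state(); print(s)
E
```

```text
pics
top {'K': array([[516.16479695,   0.        , 320.8977385 ],
       [  0.        , 516.16479695, 193.96013932],
       [  0.        ,   0.        ,   1.        ]]), 'rvec': array([ 2.18120571, -2.12927076,  0.15618171]), 'tvec': array([-0.01209402,  0.59524603,  1.26043967])}
side {'K': array([[419.67559014,   0.        , 320.37408672],
       [  0.        , 419.67559014, 198.6173158 ],
       [  0.        ,   0.        ,   1.        ]]), 'rvec': array([ 2.24525355, -0.15537088,  0.07599013]), 'tvec': array([-0.56953832,  0.12553373,  1.16103667])}
{'clock': 0.1, 'joint_pos': array([ 1.17031138e+00,  9.17700145e-02,  1.23179575e+00, -1.45490030e-05,
        1.81979347e+00, -5.67299087e-02]), 'qvel': array([-0.00130303, -0.00073302, -0.00365234,  0.00077867,  0.00010512,
        0.00018553]), 'effort': array([ 1.49829477e-03, -4.47858596e+01, -4.07568169e+01,  6.98718661e-02,
        2.84860568e-02, -1.05913218e-04]), 'tcp_pos': array([0.20214188, 0.56466249, 0.23861094]), 'tool_rot': array([-1.93304616e-04,  1.71034197e-01,  9.85264697e-01, -8.61909469e-04]), 'ft_force': array([ 0.24589283, -0.82740331, -0.75243362]), 'wrist_torque': array([-4.63358131e-02,  2.21308622e-05,  1.48106541e-02]), 'grip_force': 0.0, 'opening': 0.9984471610412678}
```

View pics/top0.png

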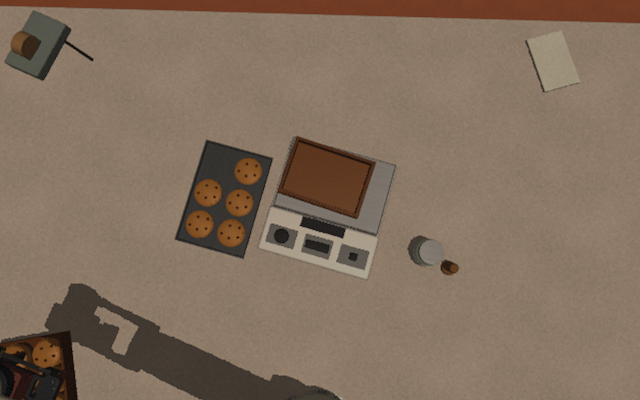

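View pics/side0.png

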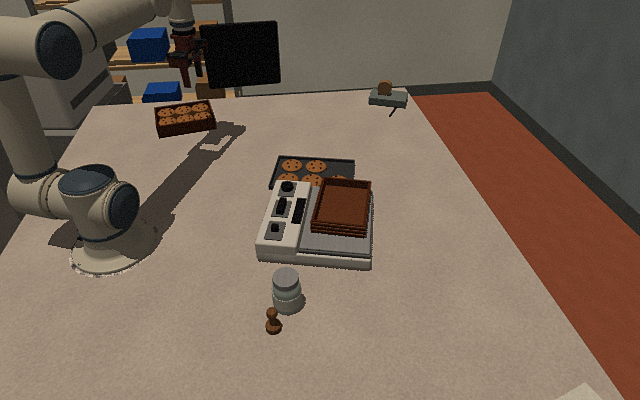

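The top view shows the scale with the round key near (281,236), the bar near (318,246), the square near (352,257), and the display at (322,227). In the side view the keys are at about (288,187), (281,206) and (275,229). I'll measure the key positions next.

```bash
cat > h.py <<'E'
import numpy as np,cv2
from rig import ctrl,camera,camera_model
def ray(n,uv):
    m=camera_model(n);R=cv2.Rodrigues(m["rvec"])[0]
    C=-R.T@m["tvec"]; d=R.T@np.linalg.inv(m["K"])@np.array([*uv,1.]); return C,d/np.linalg.norm(d)
def plane(n,uv,z):
    C,d=ray(n,uv); return C+d*(z-C[2])/d[2]
def proj(n,p):
    m=camera_model(n); return cv2.projectPoints(np.array([p],float),m["rvec"],m["tvec"],m["K"],None)[0].ravel()
def blobs(n,box,thr):
    im=cv2.imread(f"pics/{n}0.png"); x0,y0,x1,y1=box
    k=(im.max(2)<thr).astype(np.uint8)[y0:y1,x0:x1]
    _,_,st,c=cv2.connectedComponentsWithStats(k,connectivity=4)
    return [(st[i,4],c[i]+[x0,y0],st[i,2:4]) for i in range(1,len(st)) if st[i,4]>20]
E
python3 - <<'E'
from h import *
np.set_printoptions(precision=4,suppress=True)
for n,b in(("top",(258,205,380,280)),("side",(255,178,312,245))):
    for thr in (50,):
        for a,c,w in blobs(n,b,thr): print(n,thr,a,c,w,plane(n,c,.09))
im=cv2.imread("pics/top0.png")[200:285,250:385]; im2=cv2.imread("pics/side0.png")[172:257,240:375]
cv2.imwrite("pics/c.png",cv2.resize(np.vstack([im,im2]),None,fx=3.5,fy=3.5,interpolation=cv2.INTER_NEAREST))
E
```

```text
top 50 423 [322.409  226.7636] [45 21] [ 0.5092 -0.0029  0.09  ]
top 50 162 [281.0123 235.4444] [15 14] [0.486  0.0958 0.09  ]
top 50 190 [316.8105 245.8   ] [24 13] [0.4633 0.0095 0.09  ]
top 50 52 [352.6731 256.3462] [8 8] [ 0.4403 -0.0767  0.09  ]
side 50 42 [271.0238 183.8571] [ 5 12] [0.4428 0.0975 0.09  ]
side 50 112 [286.8125 186.2411] [13 11] [0.4877 0.0797 0.09  ]
side 50 140 [281.1    206.1143] [11 17] [ 0.4653 -0.008   0.09  ]
side 50 233 [298.3691 210.6309] [15 26] [ 0.5102 -0.0335  0.09  ]
side 50 64 [274.4688 227.4688] [8 9] [ 0.4427 -0.0915  0.09  ]
```

View pics/c.png

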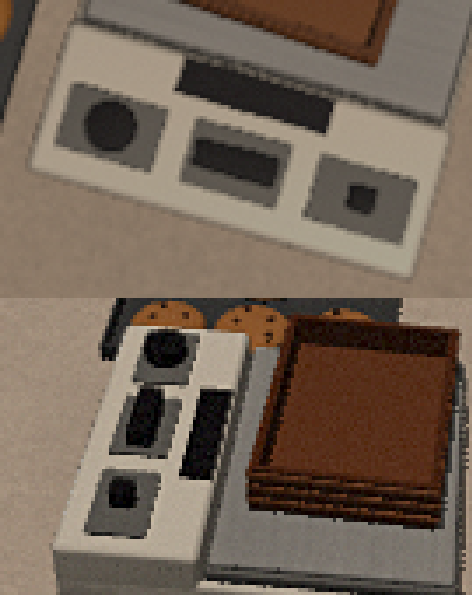

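```bash
python3 - <<'E'
from h import *
np.set_printoptions(precision=4,suppress=True)
for n,b in(("top",(258,215,380,280)),("side",(262,178,298,245))):
    C,_=ray(n,(320,200)); print(n,"cam",C)
    im=cv2.imread(f"pics/{n}0.png"); x0,y0,x1,y1=b
    k=(im.max(2)<135).astype(np.uint8)[y0:y1,x0:x1]
    for c in cv2.findContours(k,cv2.RETR_EXTERNAL,cv2.CHAIN_APPROX_NONE)[0]:
        if cv2.contourArea(c)<150: continue
        (u,v),wh,a=cv2.minAreaRect(c+np.array([x0,y0])); print(n,(u,v),wh,a,plane(n,(u,v),.074))
for p in([.486,.0958,.09],[.4633,.0095,.09],[.4403,-.0767,.09]): print(proj("side",p))
E
```

```text
top cam [0.4194 0.0119 1.3293]
top (352.3773498535156, 256.17926025390625) (29.395156860351562, 19.64255714416504) 15.945395469665527 [ 0.441  -0.0771  0.074 ]
top (316.7591857910156, 245.82559204101562) (28.8799991607666, 19.559999465942383) 16.26020622253418 [0.4638 0.0096 0.074 ]
top (281.3612060546875, 235.64413452148438) (29.11163902282715, 19.626495361328125) 17.35402488708496 [0.4864 0.096  0.074 ]
top (342.3064270019531, 221.23519897460938) (81.04000854492188, 32.52000045776367) 16.260204315185547 [ 0.525  -0.0513  0.074 ]
side cam [ 0.449  -0.8956  0.8273]
side (274.6615295410156, 230.40768432617188) (17.628862380981445, 21.663330078125) 15.255120277404785 [ 0.4424 -0.0854  0.074 ]
side (284.3302001953125, 197.09432983398438) (16.345903396606445, 43.68065643310547) 15.945395469665527 [0.4775 0.0503 0.074 ]
[285.8233 182.9901]
[279.9644 202.1488]
[273.2485 223.7105]
```

Top-view estimates are round (0.486, 0.096), bar (0.463, 0.0095) and yaw about -0.26. I'll move the closed fingers to above the round key.

Emit:
carry_out --series '[-0.018,-0.014,0,0,0,0,0,-0.036,-0.029,0,0,0,0,0,-0.036,-0.029,0,0,0,0,0,-0.036,-0.029,0,0,0,0,0,-0.036,-0.029,0,0,0,0,0,-0.036,-0.029,0,0,0,0,0,-0.036,-0.029,0,0,0,0,0,-0.036,-0.029,0,0,0,0,0,-0.036,-0.029,0,0,0,0,0,-0.036,-0.029,0.02,0,0,0,0,-0.036,-0.029,0.03,0,0,0,0,-0.036,-0.029,0.03,0,0,0,0,-0.015,-0.012,0.02,0,0,0,0,0,0,0.01,0,0,-5,0,0,0,0,0,0,0,0,0,0,0,0,0,0,0]' --newtons 10

```text
clock: 2.1
tcp_pos: [0.4899, 0.0957, 0.1301]
tool_rot: [0.0, 0.129, 0.992, 0.0]
ft_force: [-0.4, -0.7, 0.4]
opening: 0.003
grip_force: 0.0
```

```bash
python3 - <<'E'
from h import *
im=camera("side")[:,:,::-1]; cv2.imwrite("pics/side1.png",im)
cv2.imwrite("pics/c1.png",cv2.resize(im[130:250,225:345],None,fx=5,fy=5,interpolation=cv2.INTER_NEAREST))
s=ctrl.get_state();p=s["tcp_pos"];print(p,s["ft_force"],proj("side",p-[0,0,.017]),proj("side",[.486,.096,.09]))
E
```

```text
[0.4900321  0.09581252 0.13038602] [-0.19269361 -0.48507786  0.7499286 ] [286.80568735 176.40712407] [285.81818707 182.94968468]
```

View pics/c1.png

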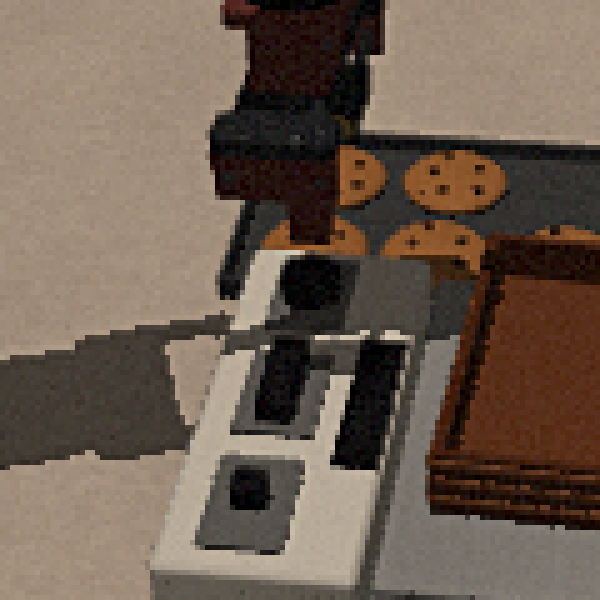

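The fingertip shows at about (287.6,178) in the side view, and the cap spans u 281–294 with its top centre near (287.5,184.6). That puts the key a few mm towards -y of the tip, so I'll nudge across and approach.

Emit:
carry_out --series '[0.001,-0.004,0.005,0,0,0,0,0,0,0.007,0,0,0,0,0,0,0.005,0,0,0,0,0,0,0.003,0,0,0,0,0,0,0,0,0,0,0]'

```text
clock: 2.78
tcp_pos: [0.4877, 0.0919, 0.1093]
tool_rot: [-0.0, 0.128, 0.992, -0.0]
ft_force: [-0.3, -0.1, 0.4]
opening: 0.007
grip_force: 0.0
```

Emit:
carry_out --series '[0,0,0.002,0,0,0,0,0,0,0.002,0,0,0,0,0,0,0.002,0,0,0,0,0,0,0,0,0,0,0,0,0,0,0,0,0,0]'

```text
clock: 3.4
tcp_pos: [0.4881, 0.0919, 0.1039]
tool_rot: [0.0, 0.128, 0.992, 0.0]
ft_force: [0.0, -0.5, 2.5]
opening: 0.004
grip_force: 1.1
```

Emit:
carry_out --series '[0,0,0.002,0,0,0,0,0,0,0.002,0,0,0,0,0,0,0,0,0,0,0,0,0,0,0,0,0,0]'

```text
clock: 3.9
tcp_pos: [0.488, 0.0919, 0.0996]
tool_rot: [0.0, 0.128, 0.992, 0.0]
ft_force: [1.4, -0.4, 2.1]
opening: 0.001
grip_force: 0.8
```

```bash
python3 -c "
from rig import ctrl
s=ctrl.get_state();print(s['tcp_pos'],s['ft_force'],s['wrist_torque'])"
```

```text
[0.48800867 0.0918767  0.0995771 ] [ 1.37420691 -0.42046262  2.14119538] [ 0.05935206 -0.25081554 -0.02260249]
```

Emit:
carry_out --series '[0,0,0.001,0,0,0,0,0,0,0.001,0,0,0,0,0,0,0,0,0,0,0,0,0,0,0,0,0,0]'

```text
clock: 4.4
tcp_pos: [0.488, 0.0919, 0.098]
tool_rot: [0.0, 0.128, 0.992, 0.0]
ft_force: [0.3, 0.3, 5.6]
opening: 0.007
grip_force: 2.5
```

The force is rising at the stop, so the key is down. I'll lift and move over the bar.

Emit:
carry_out --series '[0,0,-0.003,0,0,0,0,0,0,-0.01,0,0,0,0,0,0,-0.015,0,0,0,0,0,0,-0.012,0,0,0,0,0,-0.015,0,0,0,0,0,0,-0.03,0,0,0,0,0,0,-0.03,0,0,0,0,0,0,-0.015,0,0,0,0,0,0,0,0,0,0,0,0,0,0,0,0,0,0,0,0]'

```text
validation failed for argument at $.se...
```

```bash
python3 - <<'E'
from h import *
im=camera("side")[:,:,::-1]; cv2.imwrite("pics/side2.png",im)
cv2.imwrite("pics/c2.png",cv2.resize(im[130:250,225:345],None,fx=5,fy=5,interpolation=cv2.INTER_NEAREST))
s=ctrl.get_state();p=s["tcp_pos"];print(p,s["ft_force"],s["wrist_torque"],proj("side",p-[0,0,.017]),proj("side",[.4653,.0054,.09]))
E
```

```text
[0.4880098  0.09189896 0.09801068] [ 0.86299037 -0.6285331   5.43462681] [ 0.0756894  -0.15470054 -0.00053978] [286.7599759  186.17248802] [280.78422081 203.01873094]
```

View pics/c2.png

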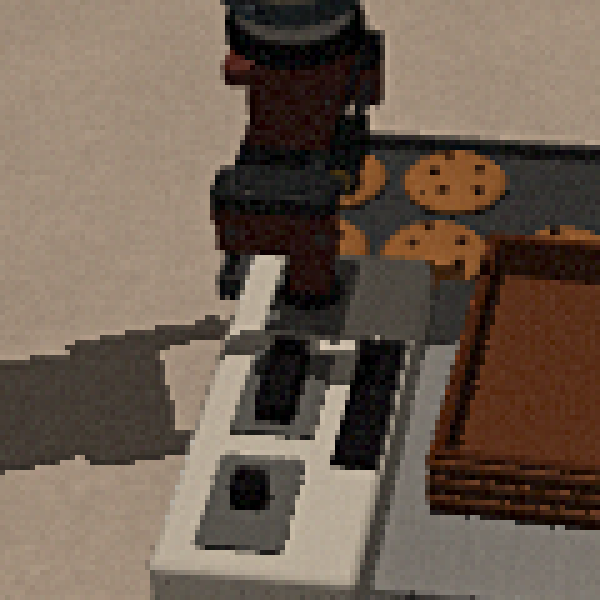

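The move was refused because one row was malformed. The picture shows the tip at crop (313,290), on the round cap, with the key pressed well down. I'll resend the lift and traverse.

Emit:
carry_out --series '[0,0,-0.003,0,0,0,0,0,0,-0.01,0,0,0,0,0,0,-0.015,0,0,0,0,0,0,-0.012,0,0,0,0,0,-0.015,0,0,0,0,0,0,-0.03,0,0,0,0,0,0,-0.03,0,0,0,0,0,0,-0.015,0,0,0,0,0,0,0,0,0,0,0,0,0,0,0,0,0,0,0]'

```text
clock: 5.7
tcp_pos: [0.4651, 0.0052, 0.1376]
tool_rot: [-0.0, 0.128, 0.992, 0.0]
ft_force: [0.3, -1.2, -0.3]
opening: 0.004
grip_force: 0.0
```

```bash
python3 - <<'E'
from h import *
im=camera("side")[:,:,::-1]; cv2.imwrite("pics/side3.png",im)
cv2.imwrite("pics/c3.png",cv2.resize(im[130:250,225:345],None,fx=5,fy=5,interpolation=cv2.INTER_NEAREST))
s=ctrl.get_state();p=s["tcp_pos"];print(p,s["ft_force"],s["wrist_torque"],proj("side",p-[0,0,.017]),proj("side",[.4653,.0054,.09]))
E
```

```text
[0.46515961 0.00541546 0.13757299] [ 0.30947184 -0.38979715  1.19835473] [0.05275839 0.00754163 0.00099138] [280.07937961 194.33275936] [280.78422081 203.01873094]
```

View pics/c3.png

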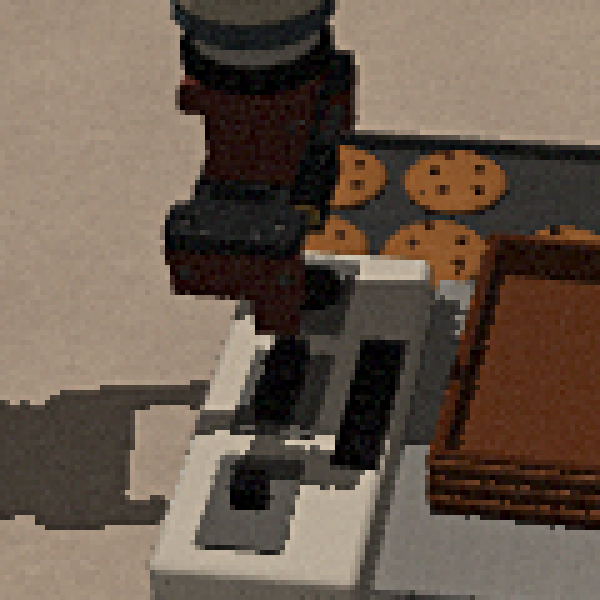

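The tip at crop (278,330) is over the bar at (281,380). I'll press and hold.

Emit:
carry_out --series '[0,0,0.01,0,0,0,0,0,0,0.01,0,0,0,0,0,0,0.006,0,0,0,0,0,0,0.003,0,0,0,0,0,0,0.002,0,0,0,0,0,0,0.002,0,0,0,0,0,0,0.002,0,0,0,0,0,0,0.002,0,0,0,0,0,0,0.0015,0,0,0,0,0,0,0.0005,0,0,0,0,0,0,0,0,0,0,0,0,0,0,0,0,0,0]'

```text
clock: 7.25
tcp_pos: [0.4651, 0.0048, 0.0988]
tool_rot: [0.0, 0.128, 0.992, 0.0]
ft_force: [-2.7, 1.0, 4.9]
opening: 0.002
grip_force: 2.5
```

```bash
python3 - <<'E'
from h import *
im=camera("side")[:,:,::-1]
cv2.imwrite("pics/c4.png",cv2.resize(im[130:250,225:345],None,fx=5,fy=5,interpolation=cv2.INTER_NEAREST))
s=ctrl.get_state();print(s["tcp_pos"],s["ft_force"],s["wrist_torque"])
E
```

```text
[0.46511535 0.00481943 0.09890534] [-3.0622583   0.43698553  5.26713702] [ 0.14510327  0.45532924 -0.02687509]
```

About 5 N means the bar is roughly 6–7 mm down. I'll hold it.

Emit:
carry_out --series '[0,0,0,0,0,0,0,0,0,0,0,0,0,0,0,0,0,0,0,0,0,0,0,0,0,0,0,0,0,0,0,0,0,0,0,0,0,0,0,0,0,0,0,0,0,0,0,0,0,0,0,0,0,0,0,0,0,0,0,0,0,0,0,0,0,0,0,0,0,0,0,0,0,0,0,0,0,0,0,0,0,0,0,0]'

```text
clock: 8.8
tcp_pos: [0.4651, 0.0049, 0.0989]
tool_rot: [0.0, 0.128, 0.992, 0.0]
ft_force: [-1.6, 0.7, 5.1]
opening: 0.005
grip_force: 2.5
```

Emit:
carry_out --series '[0,0,-0.003,0,0,0,0,0,0,-0.01,0,0,0,0,0,0,-0.02,0,0,0,0,0,0,-0.04,0,0,0,0,0,0,-0.04,0,0,0,0,0,0.04,-0.02,0,0,0,0,0,0.05,0,0,0,0,0,0,0.05,0,0,0,0,0,0,0.05,0,0,0,0,0,0,0.05,0,0,0,0,0,0,0.03,0,0,0,0,0,0,0,0,0,0,0,0,0,0,0,0,0,0]'

```text
validation failed for argument at $.se...
```

```bash
python3 - <<'E'
from h import *
a=camera("side")[:,:,::-1];b=camera("top")[:,:,::-1]
r=lambda i:cv2.resize(i,None,fx=4.4,fy=4.4,interpolation=cv2.INTER_NEAREST)
o=cv2.imread("pics/side0.png")
cv2.imwrite("pics/c5.png",np.vstack([np.hstack([r(a[172:237,250:340]),r(o[172:237,250:340])]),cv2.resize(b[120:290,160:480],(792,300))]))
E
```

```text
(no output)
```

View pics/c5.png

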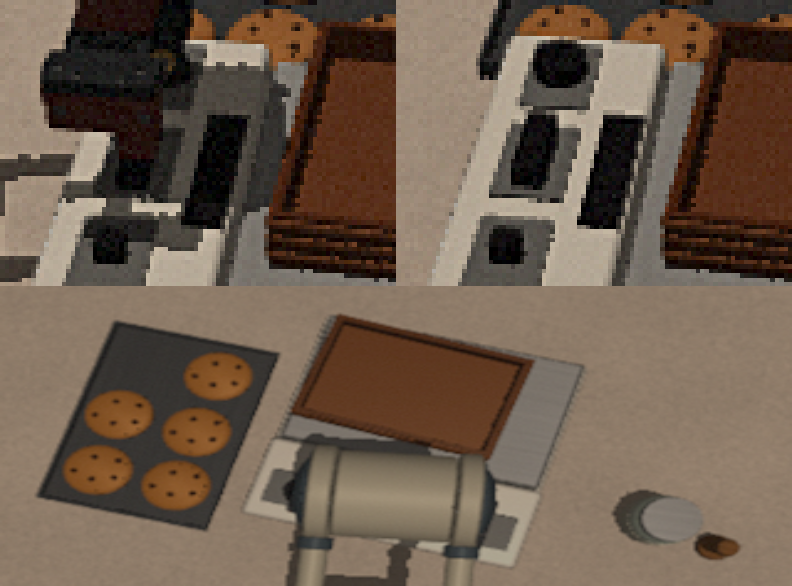

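The retreat was refused because of a miscounted row, so the tip is still holding the bar (left view, tip at (135,160)). I'll lift straight up, then back off.

Emit:
carry_out --series '[0,0,-0.003,0,0,0,0,0,0,-0.01,0,0,0,0,0,0,-0.02,0,0,0,0,0,0,-0.04,0,0,0,0,0,0,-0.05,0,0,0,0,0,0,-0.04,0,0,0,0,0,0.03,0,0,0,0,0,0,0.05,0,0,0,0,0,0,0.05,0,0,0,0,0,0,0.05,0,0,0,0,0,0,0.03,0,0,0,0,0,0,0,0,0,0,0,0,0,0,0,0,0,0,0]'

```text
clock: 10.52
tcp_pos: [0.5183, 0.2074, 0.2623]
tool_rot: [0.0, 0.128, 0.992, -0.0]
ft_force: [0.5, -0.3, -0.2]
opening: 0.008
grip_force: 0.0
```

```bash
python3 - <<'E'
from h import *
a=camera("side")[:,:,::-1];b=camera("top")[:,:,::-1]
r=lambda i:cv2.resize(i,None,fx=4.4,fy=4.4,interpolation=cv2.INTER_NEAREST)
o=cv2.imread("pics/side0.png")
cv2.imwrite("pics/c6.png",np.vstack([np.hstack([r(a[172:237,250:340]),r(o[172:237,250:340])]),cv2.resize(b[120:290,160:480],(792,300))]))
s=ctrl.get_state();print(s["clock"],s["tcp_pos"],s["ft_force"],np.abs(s["qvel"]).max())
E
```

```text
10.625 [0.51834321 0.20689363 0.26229312] [-0.14801603 -0.22181039  0.65664699] 0.005395711252748298
```

View pics/c6.png

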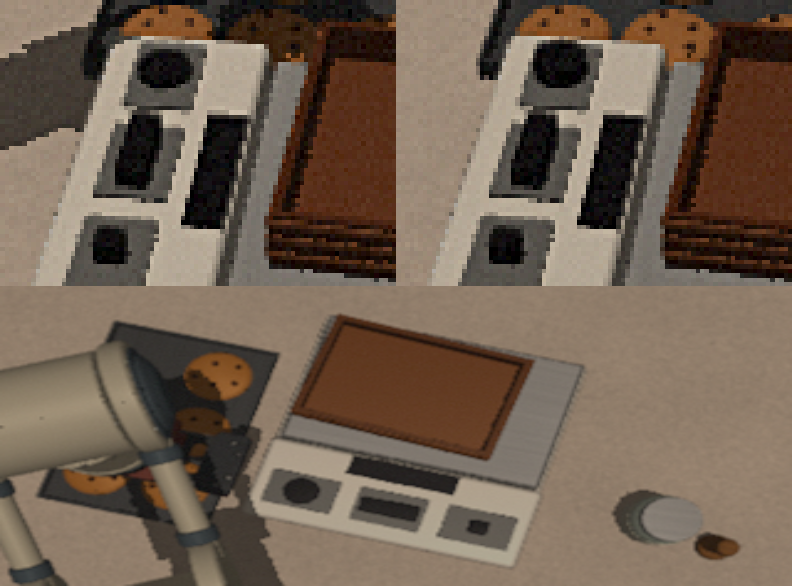

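The round key at (165,68) now sits lower than before at (560,63), and the bar has sprung back out. The basket, tray, jar and stamp haven't moved, so I'm handing in.

```bash
python3 -c "
from rig import order
print(order.job_done())"
```

```text
the job is handed in; nothing more can be done
None
```

The job is handed in at about 10.6 s: the round key was pressed to its stop and stayed down, then the bar key was held at about 5 N for over 1.5 s and sprang back; the square key was left alone, and the basket, jar, stamp and tray look unmoved in the last pictures.

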